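# Rack the wet painting on the green rails

## Task

Put the wet painting away in the drying rack: set the far edge of the green-gripped carrier on the pair of rails with the green clamps, slide it in along them, and let its near edge down behind the turned-up front ends of the rails, so that it lies flat on that pair and cannot slide out. Keep it about level, keep your fingers off the wet paint and push it only gently against the rails and their stops; leave the other carrier and the paint things where they are.

Things in the scene. Friction and masses are not known exactly. Their poses are not given: they have to be found in the camera images.
- carrier_grip (a point): Middle of the green wooden grip of the carrier to put away. The grip sticks straight out 90 mm from the middle of the near edge: 20 mm wide (y), 22 mm high (2 to 24 mm above the carrier's underside). This point: 60 mm outside the near edge, 13 mm above the underside. x points from the grip to the far edge (which goes in first), z up. Held here, the far edge may sag a few mm.
- carrier_front (a point): Middle of the carrier's near edge (the grip's side), on its underside; axes as carrier_grip. The carrier: aluminium sheet 240 (x) by 200 (y) by 3 mm with a 10 mm high rim all round, 0.2 to 0.33 kg. In it lies the wet painting (terracotta and green), its top 7 mm above the underside, 114 to 314 mm from the grip's outer end.
- carrier_rear (a point): Middle of the carrier's far edge, 240 mm from the near edge, on its underside; axes as carrier_grip.
- battens: Two fixed wooden battens 32 mm high on which the carrier lies at the start; they are under the sheet only, so there is free room beside and below the grip. Origin on the table midway between them.
- rack: Tabletop drying rack, fixed: open frame of 20 mm aluminium profile, 210 mm deep (x), 267 wide, 338 high; uprights at x = -80 and +110, y = +-123.5 mm. Origin on the table; x points in from the open front, z up. Four pairs of rails, from below: blue (holds another carrier), red (empty, 48 to 55 mm below green), green (135 to 205 mm above the table), yellow (empty, 48 to 60 mm above green).
- green_clamps: Four green clamps holding the green pair of rails to the uprights (green knobs outside, green cheeks on the rails' front ends). Origin: midway between the rails, level with the top of their ledges, half-way along their nominal length. x points into the rack, z up. Each rail has a level ledge 20 mm wide for the carrier's long edge and a side wall 18 mm high; the walls are 205 mm apart.
- green_front (a point): Nominal front of the green rails, midway between them, level with the ledges, 122.5 mm in front of the clamps' origin; same axes. Here the ledges' front ends are turned up, 6 mm high and 3 mm thick (back face at this point). The side walls flare outwards over 24 mm further in front. NOT exact: the rails were pushed through the clamps by hand, so all this lies up to 30 mm nearer or deeper.
- green_stop (a point): Nominal face of the firm end stops (17 mm high, hard rubber) at the back of the green rails, midway between them, level with the ledges; same axes. NOT exact: shifted along x with the rails, up to 30 mm nearer or deeper, not measured, so feel for it. From turned-up ends to stops there is always 245 mm, 5 mm more than the carrier's length.
- other_mid (a point): Bystander: the carrier with the blue grip that already lies on the blue rails, same size; its middle, 5 mm above its underside.
- cup_rim (a point): Bystander: small white paint cup, 66 mm wide, 42 mm high; centre of its mouth.
- ink_jar: Bystander: dark ink jar, 44 mm wide, 55 mm high; origin under its foot.
- tape: Bystander: orange roll of tape lying flat, 90 mm across, 25 mm high; origin under its middle.
- brush: Bystander: flat brush, 220 mm long, lying on the table on the robot's side of the battens; origin at its underside.

How it is judged:
By the outcome, as a careful person would: the job done as asked, in the order asked, and still so for the second after the job is handed in, with the robot touching nothing.
It also fails if it takes over 64 s, if anything falls off the work surface, if the arm or the gripper's body presses on something with over 40 N, if the wrist force passes 120 N, or if a joint passes its speed limit or range.

## Robot

A 6-joint arm with a two-finger parallel gripper is mounted at the origin on the work surface. World frame = base frame: x ahead of the robot, y to its left, z up, the work surface at z = 0. Lengths are in m, angles in rad, forces in N, time in s.
With the tool pointing down it reaches from about 0.35 to 0.85 m from the base axis. Payload 8.1 kg.
Tool frame: the origin (TCP) lies on the mounting face of the last link; the fingertips stand 186 mm ahead of it and the grasp point (between the pads) lies 167 mm ahead of it; z points along the fingers, y is the line along which they close (so a half turn about z gives the same grasp; the last joint's range is limited). The gripper opens to 93 mm and grips with 3 to 60 N. Pads are 15 mm wide; open, the fingers measure 128 mm over their backs; the gripper's body (75 mm by 188 mm) begins 65 mm behind the grasp point.
Start: joints at [1.179, 0.13, 1.488, -0, 1.523, -0.085], TCP at [0.181, 0.572, 0.405] pointing down, gripper open.
Joint ranges: [-2.96, 2.96], [-0.89, 2.26], [0.02, 2.5], [-1.34, 4.48], [0, 2.73], [-2.66, 2.66]. Speed limits (rad/s): [2.39, 2.39, 2.79, 3.14, 3.14, 3.14].

## Interface

Orientations are given as a rotation vector (axis times angle).
In Python, from plant import read_state, read_camera, camera_params, close_job gives the robot as it stands. The module is installed in compiled form; this text tells all that it offers.
- The arm moves only by the tool servo_tool, never from a script. Its argument "increments" is a list of rows, each an object with "slide": the shift along the tool's x, y, z in mm, a list of three; "dr": the turn, a rotation vector about the tool's x, y, z in rad, a list of three; "jaw": the closure, from 0 (fully open) to 1 (shut). In form: [{"slide": [x, y, z], "dr": [ax, ay, az], "jaw": jaw}, ...]. A call has 1 to 20 rows; each row is the pose to reach, as a shift and turn from the pose commanded when the call began, along the tool's axes at that moment; what a row does not reach only later rows make up. A row lasts 1/10 s, in which the tool goes at most 50 mm and 8.59 degrees, less where a joint would pass 70% of its speed; a pose out of reach is approached as far as the arm can. A call with a gripper value outside its range is refused whole. The fingers move at their own pace and stop on an object; "force" is the grip in N (left out, the last holds). Time passes only in rows, so rows that repeat a pose let the fingers close. It gives the time, the measured TCP pose, the force, the opening and the grip force at its end, in the units of the state.
- read_state(): the state, without advancing time (a new reading comes with each control period).
- read_camera(name): name is "side" or "top"; returns (picture, depth): 384x512x3 uint8, red, green, blue; 384x512 float32, m along the optical axis (not along the pixel's ray), 0 where there is no reading.
- camera_params(name): a dict with "fx", "fy", "cx", "cy" (pixels), "k1" (the pictures are not rectified: a ray, as slopes to the right and down, at radius r is drawn at 1 + k1 r^2 times it, then the intrinsics apply), "rvec" (rotation vector, rad) and "tvec" (3), from world to camera coordinates, as OpenCV has them. Camera axes: x right, y down, z forward; pixel columns grow to the right and rows downward; lengths in m; the calibration is good to about 2 mm. A picture is of the moment at which its call begins. camera_params takes no time and is no camera call.
- close_job(): hands the job in; it is judged then, once.
The state is a dict: "t": time; "q": joint angles; "dq": joint speeds; "joint_torque": joint torques, N m; "tool_pos": TCP position; "orientation": TCP orientation; "force": force on the tool from outside, world axes, zero at the start; "wrist_torque": the same for the moment, N m; "opening": finger opening in m; "gripper_force": force on a finger pad.
Only numpy, scipy, OpenCV 4.12 (cv2) and the standard library are available. Lean on these libraries where they do the work, as an engineer would, in place of code of your own. Each camera call takes 0.05 s, during which the arm holds its last target. There are 200 camera calls.

## Working session

There is one attempt and no reset: what is moved stays moved. The work goes in short steps, Python scripts to look and compute and a tool call to move; the robot and the scene stay as the last step left them, time stands still between calls to the robot, and variables do not carry over. Pictures are saved under pics/ and viewed, at most 10 in all, crops included, and the job is handed in when it is done.

Besides the shell and the picture viewer there is one more tool, called after "Emit:" by a JSON object that holds its "name" and its "arguments". servo_tool: Moves the arm, as the interface text tells. Its arguments: {"type":"object","properties":{"increments":{"type":"array"},"force":{"type":"number"}},"required":["increments"]}

```bash
mkdir -p pics
cat > h.py <<'E'
import numpy as np, cv2, pickle
from plant import *
from scipy.spatial.transform import Rotation as R
def snap(n,tag):
    p,d=read_camera(n); cv2.imwrite(f'pics/{tag}.png',p[:,:,::-1]); np.savez(f'{tag}.npz',p=p,d=d); return p,d
def cloud(n,d):
    c=camera_params(n); v,u=np.mgrid[:384,:512]; x=(u-c['cx'])/c['fx']; y=(v-c['cy'])/c['fy']
    r0=np.hypot(x,y); r=r0.copy()
    for _ in range(20): r=r0/(1+c['k1']*r*r)
    s=1/(1+c['k1']*r*r); P=np.stack([x*s*d,y*s*d,d],-1)
    M=R.from_rotvec(c['rvec']).as_matrix(); W=(P-np.array(c['tvec']).ravel())@M
    W[d==0]=np.nan; return W
E
python3 - <<'E'
from h import *
for n in('side','top'):
    p,d=snap(n,n+'0'); c=camera_params(n); print(c, (d>0).mean())
    M=R.from_rotvec(c['rvec']).as_matrix(); print(-M.T@np.array(c['tvec']).ravel(), M[2])
s=read_state();print(s)
E
```

```text
{'fx': 394.25984427797624, 'fy': 394.25984427797624, 'cx': 256.5447594925004, 'cy': 194.11029650687456, 'k1': -0.049546496366164226, 'rvec': array([ 1.91651026, -1.4188954 ,  0.6678909 ]), 'tvec': array([-0.17268936,  0.44295808,  0.73904873])} 0.9960784912109375
[-0.21083925 -0.22588309  0.82264825] [ 0.72662267  0.20157822 -0.6567996 ]
{'fx': 463.64727420629407, 'fy': 463.64727420629407, 'cx': 260.5241222146313, 'cy': 190.44846450111575, 'k1': 0.051203370408327176, 'rvec': array([ 2.15586873, -2.19611162,  0.05503785]), 'tvec': array([-3.51180945e-05,  5.62609143e-01,  1.47282331e+00])} 0.9960734049479166
[ 0.4574209  -0.03889317  1.50830733] [ 0.07041047  0.01906399 -0.99733592]
{'t': 0.1, 'q': array([ 1.17862721e+00,  1.31091481e-01,  1.48919357e+00, -3.31838417e-05,
        1.52301507e+00, -8.54324879e-02]), 'dq': array([ 1.01862209e-03, -2.00701906e-03, -2.09973395e-03,  2.98719334e-05,
       -1.13734411e-03,  7.22599893e-04]), 'joint_torque': array([ 2.04826887e-03, -5.61338711e+01, -4.93097806e+01,  7.72669259e-02,
        2.89835926e-02, -5.68680412e-05]), 'tool_pos': array([0.18109026, 0.5717936 , 0.40377587]), 'orientation': array([-4.79874660e-01, -3.10434899e+00,  2.61797992e-03]), 'force': array([ 0.29893462,  0.23782712, -0.42754529]), 'wrist_torque': array([ 0.00102855, -0.00773306, -0.03587313]), 'gripper_force': 0.0, 'opening': 0.09291319219539036}
```

View pics/side0.png

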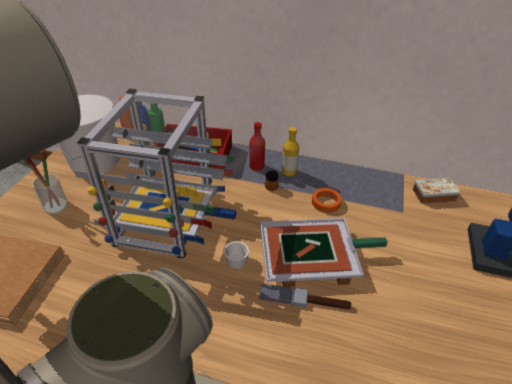

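View pics/top0.png

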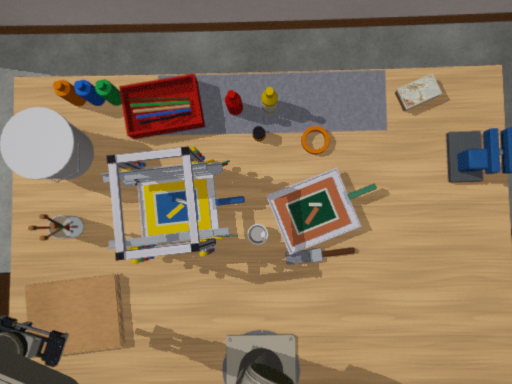

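The side view shows the rack at (150,170) opening to the right and the carrier at (310,250) with its grip at (370,243). In the top view the rack top frame spans (110–198, 150–258) and the carrier is centred at (313,211) with its grip at (362,192).

Run:
```python
from h import *
a=np.load('top0.npz');W=cloud('top',a['d']);p=a['p']
hsv=cv2.cvtColor(p,cv2.COLOR_RGB2HSV)
b=np.load('side0.npz');Ws=cloud('side',b['d']);hs=cv2.cvtColor(b['p'],cv2.COLOR_RGB2HSV)
# rack top frame
m=(abs(W[...,2]-.338)<.012)&(W[...,1]>0.05)&(W[...,1]<.6)&(W[...,0]>.3)&(W[...,0]<.75)
P=W[m][:,:2].astype(np.float32);r=cv2.minAreaRect(P*1000);print('racktop',len(P),r,np.nanmedian(W[m][:,2]))
m=(abs(Ws[...,2]-.338)<.012)&(Ws[...,1]>0.05)&(Ws[...,1]<.6)&(Ws[...,0]>.3)&(Ws[...,0]<.75)
P=Ws[m][:,:2].astype(np.float32);r=cv2.minAreaRect(P*1000);print('racktop side',len(P),r)
# carrier: points z 0.03-.05
for nm,w in(('top',W),('side',Ws)):
    m=(w[...,2]>.028)&(w[...,2]<.06)&(w[...,1]>-.32)&(w[...,1]<.0)&(w[...,0]>.3)&(w[...,0]<.6)
    n,l,st,_=cv2.connectedComponentsWithStats(m.astype(np.uint8)); 
    print(nm,'carrier'); 
    for i in range(1,n):
        if st[i,4]>200:
            P=w[l==i]; print(st[i],cv2.minAreaRect((P[:,:2]*1000).astype(np.float32)),np.percentile(P[:,2],[5,50,95]))
for nm,h,w in(('top',hsv,W),('side',hs,Ws)):
    g=((h[...,0]>55)&(h[...,0]<90)&(h[...,1]>110)&(h[...,2]>50)).astype(np.uint8)
    n,l,st,ce=cv2.connectedComponentsWithStats(g)
    for i in range(1,n):
        if st[i,4]>4:
            q=w[l==i];print(nm,st[i],np.round(np.nanmedian(q,0),3),np.round(np.nanmin(q,0),3),np.round(np.nanmax(q,0),3))
c=cv2.imread('pics/side0.png')[80:270,70:250];cv2.imwrite('pics/c1.png',cv2.resize(c,None,fx=3.1,fy=3.1,interpolation=cv2.INTER_CUBIC))
```

```text
racktop 2842 ((514.563232421875, 258.7007751464844), (267.7127380371094, 212.62484741210938), 5.393749237060547) 0.3329850077576308
racktop side 2214 ((514.6685791015625, 258.1280822753906), (272.1480712890625, 211.7714080810547), 4.997538089752197)
top carrier
[ 266  177   94   77 4727] ((501.705078125, -192.5606689453125), (199.21527099609375, 279.0306396484375), 20.810672760009766) [0.03203263 0.0385592  0.04528338]
side carrier
[ 260  220  108   62 5404] ((500.2376708984375, -192.09523010253906), (203.27813720703125, 276.6080627441406), 20.59868049621582) [0.03411718 0.03909637 0.04344974]
top [ 95  80  26  25 405] [0.868 0.45  0.124] [0.852 0.431 0.011] [0.9   0.505 0.164]
top [131 101  58   5 101] [0.845 0.31  0.056] [0.833 0.22  0.02 ] [0.86  0.388 0.085]
top [349 185  26  13 111] [ 0.552 -0.324  0.055] [ 0.534 -0.367  0.048] [ 0.571 -0.287  0.063]
top [299 192  36  38 649] [ 0.496 -0.191  0.04 ] [ 0.44  -0.241  0.028] [ 0.553 -0.132  0.052]
side [148 111   6   3  11] [0.863 0.465 0.129] [0.856 0.454 0.128] [0.87  0.474 0.13 ]
side [211 148   7   3  10] [0.855 0.231 0.027] [0.851 0.219 0.023] [0.858 0.241 0.03 ]
side [ 44 160   2  11  13] [0.458 0.575 0.162] [0.456 0.57  0.146] [0.46  0.579 0.18 ]
side [ 46 172   1   5   5] [0.458 0.582 0.129] [0.456 0.579 0.122] [0.459 0.584 0.137]
side [167 214   7   6  26] [0.374 0.148 0.167] [0.37  0.141 0.162] [0.381 0.154 0.171]
side [354 239  32   8 212] [ 0.546 -0.326  0.055] [ 0.528 -0.37   0.04 ] [ 0.565 -0.288  0.061]
```

View pics/c1.png

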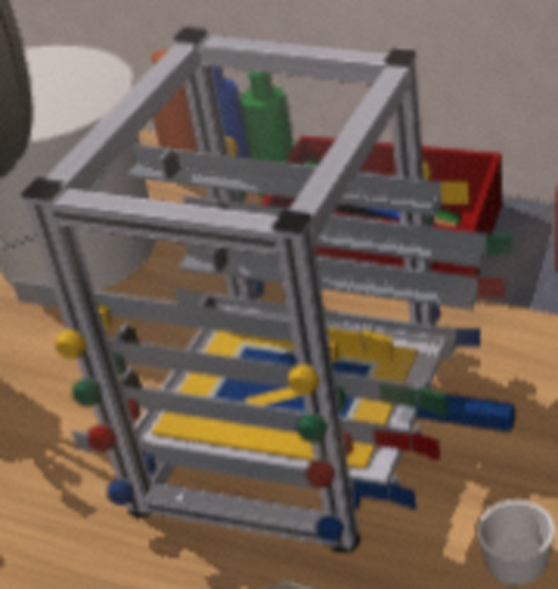

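The crop shows the front cheeks of the green pair: near rail at side pixel about (204,208), far rail at about (231,158). The yellow pair is above it and the red below.

```bash
cat >> h.py <<'E'
TH=np.deg2rad(5.2); RX=np.array([-np.sin(TH),np.cos(TH),0]); RY=np.array([-np.cos(TH),-np.sin(TH),0])
RC=np.array([.5146,.2584,0]); RO=RC-.015*RX
def torack(W): 
    D=W-RO; return np.stack([D@RX,D@RY,W[...,2]],-1)
E
python3 - <<'E'
from h import *
for n in ('side','top'):
    b=np.load(n+'0.npz');L=torack(cloud(n,b['d']))*1000;h=cv2.cvtColor(b['p'],cv2.COLOR_RGB2HSV)
    ok=(abs(L[...,1])<140)&(L[...,0]>-200)&(L[...,0]<200)&(L[...,2]>20)
    g=ok&(h[...,0]>45)&(h[...,0]<85)&(h[...,1]>60)&(L[...,2]>100)&(L[...,2]<250)
    k,l,st,ce=cv2.connectedComponentsWithStats(g.astype(np.uint8))
    for i in range(1,k):
        if st[i,4]>3:
            q=L[l==i];print(n,st[i],'med',np.round(np.median(q,0)),'min',np.round(q.min(0)),'max',np.round(q.max(0)))
    for side in(1,-1):
      # x slices between uprights: list z clusters with y
      for x0 in(-120,-50,0,50):
        m=ok&(abs(L[...,0]-x0)<5)&(abs(side*L[...,1]-100)<18)&(L[...,2]>60)&(L[...,2]<300)
        q=L[m]; q=q[np.argsort(q[:,2])]
        print(n,side,x0,' '.join(f'{z:.0f}/{y:.0f}' for x,y,z in q[::max(1,len(q)//40)]))
E
```

```text
side [227 156   8   6  36] med [-165. -104.  172.] min [-176. -107.  160.] max [-156. -101.  180.]
side [179 205   2   6  11] med [-92. 111. 164.] min [-93. 106. 156.] max [-89. 113. 167.]
side [194 205   6   5  12] med [-136.  106.  167.] min [-141.  105.  163.] max [-128.  108.  175.]
side [201 205  13   9  68] med [-164.  108.  171.] min [-177.   85.  160.] max [-146.  113.  179.]
side 1 -120 60/108 108/107 109/107 109/85 111/107 113/105 116/107 117/107 119/106 122/107 124/109 125/102 125/102 126/105 129/107 159/106 159/105 163/105 164/108 166/106 167/104 171/107 171/105 175/108 175/106 176/104 178/104 209/108 210/108 211/106 214/109 216/108 217/106 219/106 221/107 222/108 224/106 226/108 226/106 227/107 229/109
side 1 -50 115/105 119/105 123/105 125/108 126/104 127/106 128/106 170/105 177/105 178/103 179/106 207/105 208/104 209/106 211/105 212/107 213/106 214/106 215/107 217/107 218/108 219/108 219/105 219/106 219/106 222/108 222/106 222/106 223/105 224/107 224/105 225/105 225/105 227/107 227/105 227/104 228/105 229/105
side 1 0 60/105 61/106 62/102 64/105 106/105 108/104 109/85 
[... 4260 characters left out ...]
3 112/-87 114/-83 157/-82 157/-84 159/-87 161/-84 161/-85 162/-87 163/-87 206/-91 206/-88 207/-99 207/-85 208/-88 208/-86 208/-94 209/-85 209/-88 210/-91 210/-102 210/-93 210/-85 210/-102 210/-100 210/-88 210/-96 211/-103 211/-99 211/-102 211/-93 211/-82 211/-97 211/-96 212/-100 213/-97 213/-90 214/-90 227/-103 229/-102 229/-103
top -1 50 106/-86 106/-83 107/-87 108/-86 111/-83 113/-82 157/-87 159/-85 161/-84 163/-84 163/-87 163/-86 205/-83 206/-85 207/-102 207/-82 208/-97 208/-85 208/-93 209/-87 209/-90 209/-94 209/-96 209/-88 210/-85 210/-85 210/-93 211/-91 211/-99 211/-96 211/-82 212/-91 213/-93 213/-98 213/-102 213/-87 213/-88 214/-102 214/-102 218/-98 227/-103 227/-102 228/-102 229/-103
```

```bash
cat >> h.py <<'E'
def carrier(w,zlo,zhi,cx,cy,rad=.3):
    "sheet rectangle: centre, far direction (into +y), from opened mask"
    m=(w[...,2]>zlo)&(w[...,2]<zhi)&(np.hypot(w[...,0]-cx,w[...,1]-cy)<rad)
    m=cv2.morphologyEx(m.astype(np.uint8),cv2.MORPH_OPEN,np.ones((15,15)))
    P=w[m>0]; return cv2.minAreaRect((P[:,:2]*1000).astype(np.float32)),P
E
python3 - <<'E'
from h import *
for n in ('side','top'):
    b=np.load(n+'0.npz');W=cloud(n,b['d']);h=cv2.cvtColor(b['p'],cv2.COLOR_RGB2HSV)
    r,P=carrier(W,.028,.06,.5,-.19); print(n,r)
    c,_,a=r; a=np.deg2rad(a); f=np.array([-np.sin(a),np.cos(a)])
    print(' grip pred',np.array(c)-180*f, 'height',np.percentile(P[:,2],[2,50,98]))
    g=(h[...,0]>55)&(h[...,0]<90)&(h[...,1]>110)&(W[...,1]<-.28)&(W[...,1]>-.4)&(W[...,0]>.5)&(W[...,0]<.6)&(W[...,2]>.05)
    q=W[g]; v=np.cov(q[:,:2].T); e=np.linalg.eigh(v)[1][:,1]; print(' grip mean',q.mean(0),'ang',np.rad2deg(np.arctan2(-e[0],e[1])),len(q))
    L=torack(W)*1000
    for nm,z0,z1 in(('red',104,114),('green',155,168),('yellow',205,218)):
      for s in(1,-1):
        m=(s*L[...,1]>82)&(s*L[...,1]<100)&(L[...,2]>z0)&(L[...,2]<z1)&(L[...,0]<0)&(L[...,0]>-190)
        q=L[m];q=q[np.argsort(q[:,0])];print(n,nm,s,len(q),np.round(q[:14,[0,2]]).astype(int).tolist())
      m=(abs(L[...,1])>100)&(abs(L[...,1])<122)&(L[...,2]>z0)&(L[...,2]<z1+16)&(L[...,0]<-100)&(L[...,0]>-230);q=L[m]
      print('  wall front tip',np.round(np.sort(q[:,0])[:8]))
E
```

```text
side ((493.4152526855469, -175.13894653320312), (203.64382934570312, 240.11534118652344), 20.162187576293945)
 grip pred [ 555.45743024 -344.10867224] height [0.0329912  0.03898905 0.04342692]
 grip mean [ 0.54645294 -0.32701265  0.0556495 ] ang 20.15441672636033 164
side red 1 29 [[-145, 110], [-134, 110], [-128, 108], [-127, 111], [-124, 109], [-115, 109], [-113, 110], [-110, 108], [-108, 109], [-105, 108], [-99, 108], [-93, 108], [-92, 110], [-88, 107]]
side red -1 205 [[-144, 110], [-144, 106], [-144, 106], [-143, 108], [-142, 109], [-142, 112], [-141, 112], [-139, 110], [-139, 107], [-139, 110], [-138, 112], [-137, 110], [-135, 107], [-135, 110]]
  wall front tip [-169. -169. -168. -168. -168. -168. -167. -167.]
side green 1 20 [[-154, 160], [-154, 162], [-154, 165], [-153, 167], [-151, 164], [-146, 161], [-143, 160], [-130, 160], [-127, 160], [-125, 160], [-112, 161], [-109, 160], [-108, 162], [-94, 160]]
side green -1 225 [[-155, 162], [-155, 158], [-154, 157], [-153, 157], [-153, 157], [-153, 162], [-153, 163], [-152, 158], [-152, 165], [-152, 165], [-152, 167], [-152, 167], 
[... 1194 characters left out ...]
54, 157], [-154, 160], [-153, 160], [-153, 162], [-152, 164], [-152, 165], [-151, 162], [-151, 158], [-150, 156], [-149, 166], [-148, 156], [-148, 158], [-148, 164]]
  wall front tip [-178. -177. -176. -176. -175. -175. -175. -173.]
top yellow 1 199 [[-116, 212], [-115, 213], [-115, 210], [-115, 216], [-115, 207], [-114, 215], [-113, 217], [-113, 213], [-113, 217], [-112, 215], [-111, 214], [-110, 209], [-110, 211], [-110, 212]]
top yellow -1 189 [[-114, 213], [-114, 210], [-114, 217], [-114, 212], [-113, 210], [-112, 214], [-112, 216], [-111, 215], [-109, 214], [-109, 209], [-108, 212], [-108, 208], [-107, 209], [-107, 206]]
  wall front tip [-138. -138. -138. -138. -137. -135. -135. -135.]
```

```bash
cat >> h.py <<'E'
def rot(deg,pitch=0,sgn=1):
    "tool down, y axis = sgn*(cos,sin); pitch deg>0: far edge (f) raised"
    a=np.deg2rad(deg); y=sgn*np.array([np.cos(a),np.sin(a),0]); z=np.array([0,0,-1.]); M=np.stack([np.cross(y,z),y,z],1)
    # f=(-sin,cos); raising far edge: rotation about axis (cos,sin)=right-hand f->z
    return R.from_rotvec(np.deg2rad(pitch)*np.array([np.cos(a),np.sin(a),0]))*R.from_matrix(M)
def plan(goals,base=None):
    "goals: (grasp point xyz, Rotation) -> slide/dr"
    s=read_state(); p0=np.array(s['tool_pos']); R0=R.from_rotvec(s['orientation'])
    if base: p0,R0=np.array(base[0]),base[1]
    for g,Rg in goals:
        t=np.array(g)-.167*Rg.as_matrix()[:,2]
        print('slide',np.round(R0.inv().apply(t-p0)*1000,1).tolist(),'dr',np.round((R0.inv()*Rg).as_rotvec(),3).tolist())
def st():
    s=read_state(); r=R.from_rotvec(s['orientation']); g=s['tool_pos']+.167*r.as_matrix()[:,2]
    print('t',round(s['t'],2),'grasp',np.round(g,4),'axes',np.round(r.as_matrix().T,3).tolist(),'F',np.round(s['force'],1),'open',round(s['opening'],4),'gf',round(s['gripper_force'],1),'q',np.round(s['q'],2))
E
python3 - <<'E'
from h import *
st(); 
for sg in(1,-1):
  q=rot(20.6,0,sg); print(sg)
  plan([((.181,.572,.41),R.from_rotvec(read_state()['orientation'])),((.28,.25,.41),q),((.45,-.15,.34),q),((.5575,-.343,.15),q)])
E
```

```text
t 0.1 grasp [0.181  0.5715 0.2368] axes [[-0.953, 0.302, 0.0], [0.302, 0.953, -0.002], [-0.001, -0.002, -1.0]] F [ 0.3  0.2 -0.4] open 0.0929 gf 0.0 q [ 1.18  0.13  1.49 -0.    1.52 -0.09]
1
slide [0.1, 0.2, -173.2] dr [0.0, 0.0, 0.0]
slide [-191.4, -277.2, -172.8] dr [-0.002, 0.001, 0.905]
slide [-474.3, -607.1, -102.2] dr [-0.002, 0.001, 0.905]
slide [-635.1, -758.3, 88.0] dr [-0.002, 0.001, 0.905]
-1
slide [0.1, 0.2, -173.2] dr [0.0, 0.0, 0.0]
slide [-191.4, -277.2, -172.8] dr [-0.001, -0.002, -2.237]
slide [-474.3, -607.1, -102.2] dr [-0.001, -0.002, -2.237]
slide [-635.1, -758.3, 88.0] dr [-0.001, -0.002, -2.237]
```

Emit:
{"name": "servo_tool", "arguments": {"increments": [{"slide":[0,0,-173],"dr":[0,0,0],"jaw":0},{"slide":[0,0,-173],"dr":[0,0,0],"jaw":0},{"slide":[0,0,-173],"dr":[0,0,0],"jaw":0},{"slide":[-50,-70,-173],"dr":[0,0,0],"jaw":0},{"slide":[-191,-277,-173],"dr":[0,0,0.905],"jaw":0},{"slide":[-191,-277,-173],"dr":[0,0,0.905],"jaw":0},{"slide":[-191,-277,-173],"dr":[0,0,0.905],"jaw":0},{"slide":[-191,-277,-173],"dr":[0,0,0.905],"jaw":0},{"slide":[-191,-277,-173],"dr":[0,0,0.905],"jaw":0},{"slide":[-191,-277,-173],"dr":[0,0,0.905],"jaw":0},{"slide":[-191,-277,-173],"dr":[0,0,0.905],"jaw":0},{"slide":[-474,-607,-102],"dr":[0,0,0.905],"jaw":0},{"slide":[-474,-607,-102],"dr":[0,0,0.905],"jaw":0},{"slide":[-474,-607,-102],"dr":[0,0,0.905],"jaw":0},{"slide":[-474,-607,-102],"dr":[0,0,0.905],"jaw":0},{"slide":[-474,-607,-102],"dr":[0,0,0.905],"jaw":0},{"slide":[-474,-607,-102],"dr":[0,0,0.905],"jaw":0},{"slide":[-474,-607,-102],"dr":[0,0,0.905],"jaw":0},{"slide":[-474,-607,-102],"dr":[0,0,0.905],"jaw":0},{"slide":[-474,-607,-102],"dr":[0,0,0.905],"jaw":0}]}}

```text
t: 2.1
tool_pos: [0.4505, -0.1519, 0.5054]
orientation: [-1.788, -2.582, 0.0]
force: [0.6, 0.3, 0.1]
opening: 0.093
gripper_force: 0.0
```

Run:
```python
from h import *
st(); q=rot(20.6); plan([((.5575,-.343,.15),q),((.5575,-.343,.045),q)])
```

```text
t 2.1 grasp [ 0.4503 -0.1518  0.3384] axes [[-0.352, 0.936, 0.001], [0.936, 0.352, -0.001], [-0.001, 0.001, -1.0]] F [0.6 0.3 0.1] open 0.093 gf 0.0 q [-0.43 -0.23  1.65  0.    1.72 -0.79]
slide [-216.7, 33.1, 188.2] dr [-0.001, -0.001, -0.0]
slide [-216.8, 33.2, 293.2] dr [-0.001, -0.001, -0.0]
```

Emit:
{"name": "servo_tool", "arguments": {"increments": [{"slide":[-217,33,188],"dr":[0,0,0],"jaw":0},{"slide":[-217,33,188],"dr":[0,0,0],"jaw":0},{"slide":[-217,33,188],"dr":[0,0,0],"jaw":0},{"slide":[-217,33,188],"dr":[0,0,0],"jaw":0},{"slide":[-217,33,188],"dr":[0,0,0],"jaw":0},{"slide":[-217,33,188],"dr":[0,0,0],"jaw":0},{"slide":[-217,33,188],"dr":[0,0,0],"jaw":0},{"slide":[-217,33,230],"dr":[0,0,0],"jaw":0},{"slide":[-217,33,260],"dr":[0,0,0],"jaw":0},{"slide":[-217,33,280],"dr":[0,0,0],"jaw":0},{"slide":[-217,33,293],"dr":[0,0,0],"jaw":0},{"slide":[-217,33,293],"dr":[0,0,0],"jaw":0}]}}

```text
t: 3.3
tool_pos: [0.5565, -0.3401, 0.2119]
orientation: [-1.786, -2.581, -0.0]
force: [0.4, 0.4, -0.5]
opening: 0.0931
gripper_force: 0.0
```

Run:
```python
from h import *
st(); q=rot(20.6); plan([((.5575,-.343,.045),q)])
snap('side','side1')
c=cv2.imread('pics/side1.png')[180:300,240:440];cv2.imwrite('pics/c2.png',cv2.resize(c,None,fx=4,fy=4,interpolation=cv2.INTER_CUBIC))
```

```text
t 3.3 grasp [ 0.5561 -0.3398  0.0449] axes [[-0.352, 0.936, 0.003], [0.936, 0.352, -0.002], [-0.003, 0.002, -1.0]] F [ 0.4  0.4 -0.5] open 0.0931 gf 0.0 q [-0.63  0.43  1.5   0.    1.22 -0.99]
slide [-3.0, -0.1, -0.1] dr [-0.002, -0.003, 0.001]
```

View pics/c2.png

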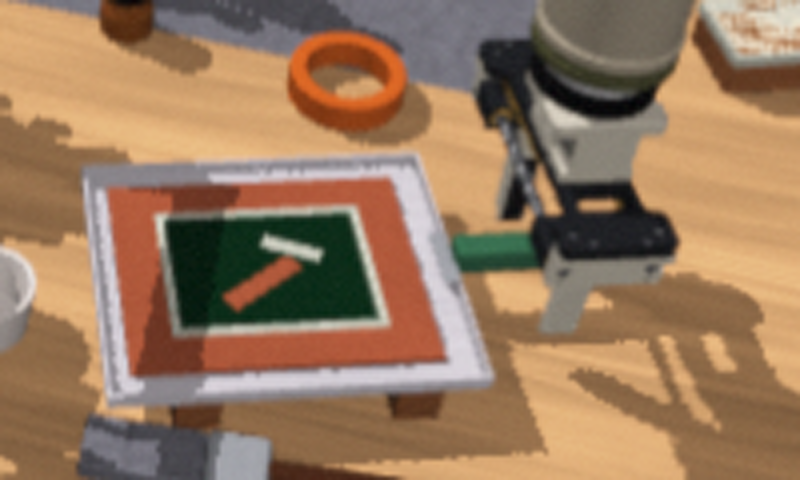

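The fingers straddle the green grip at crop (560,240), centred well. I'll close.

Emit:
{"name": "servo_tool", "arguments": {"increments": [{"slide":[-2,0,0],"dr":[0,0,0],"jaw":0.5},{"slide":[-2,0,0],"dr":[0,0,0],"jaw":1},{"slide":[-2,0,0],"dr":[0,0,0],"jaw":1},{"slide":[-2,0,0],"dr":[0,0,0],"jaw":1},{"slide":[-2,0,0],"dr":[0,0,0],"jaw":1},{"slide":[-2,0,0],"dr":[0,0,0],"jaw":1},{"slide":[-2,0,0],"dr":[0,0,0],"jaw":1},{"slide":[-2,0,0],"dr":[0,0,0],"jaw":1},{"slide":[-2,0,0],"dr":[0,0,0],"jaw":1},{"slide":[-2,0,0],"dr":[0,0,0],"jaw":1}], "force": 60}}

```text
t: 4.35
tool_pos: [0.5576, -0.3432, 0.2137]
orientation: [-1.789, -2.582, -0.0]
force: [-0.2, -0.1, -0.2]
opening: 0.0196
gripper_force: 60.0
```

Run:
```python
from h import *
st()
```

```text
t 4.35 grasp [ 0.5576 -0.3432  0.0467] axes [[-0.351, 0.936, 0.0], [0.936, 0.351, 0.0], [0.0, 0.0, -1.0]] F [-0.2 -0.1 -0.2] open 0.0196 gf 60.0 q [-0.63  0.43  1.49  0.    1.22 -0.99]
```

Emit:
{"name": "servo_tool", "arguments": {"increments": [{"slide":[0,0,-2],"dr":[0,0,0],"jaw":1},{"slide":[0,0,-6],"dr":[0,0,0],"jaw":1},{"slide":[0,0,-14],"dr":[0,0,0],"jaw":1},{"slide":[0,0,-26],"dr":[0,0,0],"jaw":1},{"slide":[0,0,-40],"dr":[0,0,0],"jaw":1},{"slide":[0,0,-56],"dr":[0,0,0],"jaw":1},{"slide":[0,0,-72],"dr":[0,0,0],"jaw":1},{"slide":[0,0,-88],"dr":[0,0,0],"jaw":1},{"slide":[0,0,-104],"dr":[0,0,0],"jaw":1},{"slide":[0,0,-118],"dr":[0,0,0],"jaw":1},{"slide":[0,0,-130],"dr":[0,0,0],"jaw":1},{"slide":[0,0,-140],"dr":[0,0,0],"jaw":1},{"slide":[0,0,-147],"dr":[0,0,0],"jaw":1},{"slide":[0,0,-150],"dr":[0,0,0],"jaw":1},{"slide":[0,0,-150],"dr":[0,0,0],"jaw":1},{"slide":[0,0,-150],"dr":[0,0,0],"jaw":1}], "force": 60}}

```text
t: 5.95
tool_pos: [0.5574, -0.3432, 0.363]
orientation: [-1.788, -2.581, 0.0]
force: [-0.7, 0.1, -2.8]
opening: 0.0198
gripper_force: 60.0
```

```bash
cat >> h.py <<'E'
def meas(tag):
    "held carrier in grasp-based view: pitch, far edge, from rim/paint points in both views"
    st()
    s=read_state(); r=R.from_rotvec(s['orientation']); A=r.as_matrix(); g=s['tool_pos']+.167*A[:,2]
    for n in('side','top'):
        p,d=snap(n,f'{n}_{tag}'); W=cloud(n,d); D=(W-g)@np.stack([A[:,0],A[:,1],-A[:,2]],1)*1000
        m=(abs(D[...,1])<115)&(D[...,0]>45)&(D[...,0]<320)&(abs(D[...,2])<22)
        m=cv2.morphologyEx(m.astype(np.uint8),cv2.MORPH_OPEN,np.ones((9,9)))>0
        q=D[m]; i=(abs(q[:,1])<70)&(q[:,0]>90)&(q[:,0]<270)
        k=np.linalg.lstsq(np.c_[q[i,0],q[i,1],np.ones(i.sum())],q[i,2],rcond=None)[0]
        print(n,len(q),'painting plane: tilt deg',np.round(np.rad2deg(k[:2]),2),'z@x60,300',k[2]+60*k[0],k[2]+300*k[0])
        print('   rect',cv2.minAreaRect(q[:,:2].astype(np.float32)),'x range',np.percentile(q[:,0],[1,99.5]),'y',np.percentile(q[:,1],[.5,99.5]))
E
python3 - <<'E'
from h import *
meas('2')
q=rot(5.2); plan([(RO-.49*RX+[0,0,.195],q)])
E
```

```text
t 5.95 grasp [ 0.5573 -0.3431  0.196 ] axes [[-0.351, 0.936, 0.001], [0.936, 0.351, -0.001], [-0.001, 0.001, -1.0]] F [-0.7  0.1 -2.8] open 0.0198 gf 60.0 q [-0.63  0.3   1.37 -0.    1.47 -0.99]
side 6066 painting plane: tilt deg [-0.54 -0.02] z@x60,300 -8.061294158094151 -10.335580621746228
   rect ((178.60836791992188, -0.673858642578125), (205.3238067626953, 243.064208984375), 89.97169494628906) x range [ 61.1696501  299.49969373] y [-101.83032925   98.51532632]
top 4957 painting plane: tilt deg [-0.49 -0.1 ] z@x60,300 -8.060739047580748 -10.108930856904578
   rect ((180.06060791015625, -0.46588134765625), (239.89369201660156, 200.07676696777344), 0.08602301776409149) x range [ 66.34350697 298.60339083] y [-97.88111379  98.2076552 ]
slide [91.3, 37.4, 0.9] dr [-0.001, -0.001, 0.268]
```

Run:
```python
from h import *
for n in('side','top'):
    L=torack(cloud(n,np.load(n+'0.npz')['d']))*1000
    for nm,z0,z1 in(('red',112,127),('green',164,179),('yellow',214,229)):
      for s in(1,-1):
        m=(s*L[...,1]>97)&(s*L[...,1]<111)&(L[...,2]>z0)&(L[...,2]<z1)&(L[...,0]<90)&(L[...,0]>-115)&(abs(L[...,0]+80)>14)
        q=L[m]
        if len(q)<30: continue
        k=np.polyfit(q[:,0],q[:,1],1); r=q[:,1]-np.polyval(k,q[:,0]); i=abs(r)<3; k=np.polyfit(q[i,0],q[i,1],1)
        print(n,nm,s,i.sum(),'slope deg',np.round(np.rad2deg(k[0]),2),'y@-100,0,90',np.round(np.polyval(k,[-100,0,90]),1))
```

```text
side red 1 246 slope deg -0.02 y@-100,0,90 [105.7 105.6 105.6]
side red -1 147 slope deg 0.18 y@-100,0,90 [-102.6 -102.3 -102. ]
side green 1 283 slope deg 0.11 y@-100,0,90 [105.1 105.3 105.5]
side green -1 151 slope deg -0.34 y@-100,0,90 [-102.3 -102.9 -103.4]
side yellow 1 323 slope deg -0.36 y@-100,0,90 [106.1 105.5 104.9]
side yellow -1 212 slope deg -0.02 y@-100,0,90 [-102.8 -102.9 -102.9]
top yellow 1 43 slope deg 0.41 y@-100,0,90 [102.7 103.4 104. ]
top yellow -1 84 slope deg 0.33 y@-100,0,90 [-103.5 -102.9 -102.4]
```

Run:
```python
from h import *
q=rot(5.2); plan([(RO-.5*RX-.0006*RY+[0,0,.19],q)])
```

```text
slide [81.5, 35.4, 5.9] dr [-0.001, -0.001, 0.268]
```

Emit:
{"name": "servo_tool", "arguments": {"increments": [{"slide":[5,2,0],"dr":[0,0,0.015],"jaw":1},{"slide":[15,6,1],"dr":[0,0,0.045],"jaw":1},{"slide":[27,11,2],"dr":[0,0,0.085],"jaw":1},{"slide":[40,17,3],"dr":[0,0,0.13],"jaw":1},{"slide":[53,23,4],"dr":[0,0,0.175],"jaw":1},{"slide":[65,28,5],"dr":[0,0,0.215],"jaw":1},{"slide":[75,33,6],"dr":[0,0,0.248],"jaw":1},{"slide":[81.5,35.4,6],"dr":[0,0,0.268],"jaw":1},{"slide":[81.5,35.4,6],"dr":[0,0,0.268],"jaw":1},{"slide":[81.5,35.4,6],"dr":[0,0,0.268],"jaw":1},{"slide":[81.5,35.4,6],"dr":[0,0,0.268],"jaw":1}]}}

```text
t: 7.15
tool_pos: [0.562, -0.255, 0.3578]
orientation: [2.118, 2.32, -0.0]
force: [-0.1, 0.3, -1.9]
opening: 0.0197
gripper_force: 60.0
```

Run:
```python
from h import *
meas('3')
q=rot(5.2); plan([(RO-.5*RX-.0006*RY+[0,0,.188],q),(RO-.355*RX-.0006*RY+[0,0,.188],q)])
# absolute check in rack frame
for n in('side','top'):
    L=torack(cloud(n,np.load(f'{n}_3.npz')['d']))*1000
    m=(L[...,2]>155)&(L[...,2]<190)&(L[...,0]>-450)&(L[...,0]<-190)&(abs(L[...,1])<125)
    m=cv2.morphologyEx(m.astype(np.uint8),cv2.MORPH_OPEN,np.ones((9,9)))>0
    print(n,cv2.minAreaRect(L[m][:,:2].astype(np.float32)),[np.round(np.percentile(L[m&(abs(L[...,0]-x)<8)][:,1],[1,99]),1) for x in(-220,-320,-420)])
```

```text
t 7.15 grasp [ 0.562  -0.255   0.1908] axes [[-0.091, 0.996, -0.0], [0.996, 0.091, -0.0], [0.0, -0.0, -1.0]] F [-0.1  0.3 -1.9] open 0.0197 gf 60.0 q [-0.51  0.2   1.5  -0.    1.44 -0.6 ]
side 5065 painting plane: tilt deg [-0.59  0.  ] z@x60,300 -8.111289611204043 -10.581513723806015
   rect ((173.31674194335938, 0.8346710205078125), (209.17453002929688, 253.3690185546875), 89.93877410888672) x range [ 59.23252965 297.67953168] y [-102.12061616   98.50064067]
top 5452 painting plane: tilt deg [-0.51 -0.03] z@x60,300 -7.8329618679898 -9.967023641804127
   rect ((179.7958221435547, -0.5102462768554688), (239.552001953125, 200.06500244140625), 0.10449974983930588) x range [ 63.73952086 298.42704891] y [-98.72019117  98.09252601]
slide [0.6, -0.1, 2.8] dr [0.0, 0.0, -0.0]
slide [145.6, -0.1, 2.7] dr [0.0, 0.0, -0.0]
side ((-321.30194091796875, -1.4567489624023438), (241.40863037109375, 209.17446899414062), 0.07596626877784729) [array([-97.4, 101.2]), array([-98.5, 100.4]), array([-98.6, 101.4])]
top ((-320.481201171875, -0.20606231689453125), (200.1448516845703, 238.98936462402344), 89.80293273925781) [array([-98.2,  97.2]), array([-98.6,  96.8]), array([-98.5,  50.3])]
```

View pics/side_3.png

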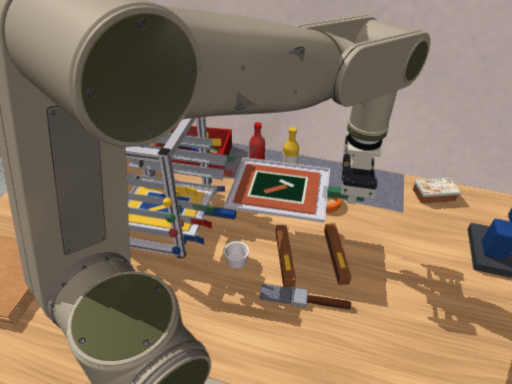

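The carrier hangs level in front of the rack (side px 280,188), aligned with it and clear of everything else. I'll insert it above the lips.

Emit:
{"name": "servo_tool", "arguments": {"increments": [{"slide":[3,0,1],"dr":[0,0,0],"jaw":1},{"slide":[9,0,2],"dr":[0,0,0],"jaw":1},{"slide":[17,0,3],"dr":[0,0,0],"jaw":1},{"slide":[25,0,3],"dr":[0,0,0],"jaw":1},{"slide":[33,0,3],"dr":[0,0,0],"jaw":1},{"slide":[41,0,3],"dr":[0,0,0],"jaw":1},{"slide":[49,0,3],"dr":[0,0,0],"jaw":1},{"slide":[57,0,3],"dr":[0,0,0],"jaw":1},{"slide":[65,0,3],"dr":[0,0,0],"jaw":1},{"slide":[73,0,3],"dr":[0,0,0],"jaw":1},{"slide":[81,0,3],"dr":[0,0,0],"jaw":1},{"slide":[89,0,3],"dr":[0,0,0],"jaw":1},{"slide":[97,0,3],"dr":[0,0,0],"jaw":1},{"slide":[105,0,3],"dr":[0,0,0],"jaw":1},{"slide":[113,0,3],"dr":[0,0,0],"jaw":1},{"slide":[121,0,3],"dr":[0,0,0],"jaw":1},{"slide":[129,0,3],"dr":[0,0,0],"jaw":1},{"slide":[137,0,3],"dr":[0,0,0],"jaw":1},{"slide":[144,0,3],"dr":[0,0,0],"jaw":1},{"slide":[146,0,3],"dr":[0,0,0],"jaw":1}]}}

```text
t: 9.25
tool_pos: [0.5488, -0.1083, 0.3548]
orientation: [-2.117, -2.321, -0.0]
force: [0.1, -0.4, -2.7]
opening: 0.0195
gripper_force: 60.0
```

Run:
```python
from h import *
meas('4')
L=torack(cloud('top',np.load('top_4.npz')['d']))*1000
for n in('side','top'):
    L=torack(cloud(n,np.load(f'{n}_4.npz')['d']))*1000
    for x in(-290,-220,-190,-130,-30): print(n,x,[np.round(np.percentile(L[(L[...,2]>162)&(L[...,2]<188)&(abs(L[...,1])<101.5)&(abs(L[...,0]-x)<8)][:,1],[1,99]),1)])
# approach: pitch far edge down: rotation about grasp point; target far underside at 160
q0=rot(5.2)
for p,z in((-2.5,.190),(-3.5,.1905)):
    plan([(RO-.354*RX-.0006*RY+[0,0,z],rot(5.2,p))])
```

```text
t 9.25 grasp [ 0.5488 -0.1082  0.1878] axes [[-0.092, 0.996, 0.0], [0.996, 0.092, 0.0], [-0.0, 0.0, -1.0]] F [ 0.1 -0.4 -2.7] open 0.0195 gf 60.0 q [-0.29  0.05  1.67  0.    1.43 -0.38]
side 4578 painting plane: tilt deg [-0.47 -0.04] z@x60,300 -8.531052813550891 -10.50901362981622
   rect ((174.91693115234375, 4.612632751464844), (233.7815399169922, 251.8249053955078), 85.598876953125) x range [ 59.04333807 297.91827127] y [-109.39372225  101.30748374]
top 4459 painting plane: tilt deg [-0.45 -0.09] z@x60,300 -7.906689699470954 -9.783167773275949
   rect ((173.09490966796875, -0.5204925537109375), (224.57418823242188, 200.24850463867188), 0.3427267074584961) x range [ 70.55373693 282.22125422] y [-98.68024419  97.51187157]
side -290 [array([-97.9, 100.6])]
side -220 [array([-99.3, 100.5])]
side -190 [array([-98.3, 100.7])]
side -130 [array([-99.1,  99.5])]
side -30 [array([-101.5,  -86.7])]
top -290 [array([-98.1,  99.3])]
top -220 [array([-98. ,  97.2])]
top -190 [array([-98.4,  97.8])]
top -130 [array([-96.8,  98.9])]
top -30 [array([-87.1, -84. ])]
slide [7.1, -0.2, -2.1] dr [0.0, -0.044, 0.001]
slide [10.0, -0.2, -2.4] dr [0.0, -0.061, 0.001]
```

View pics/top_4.png

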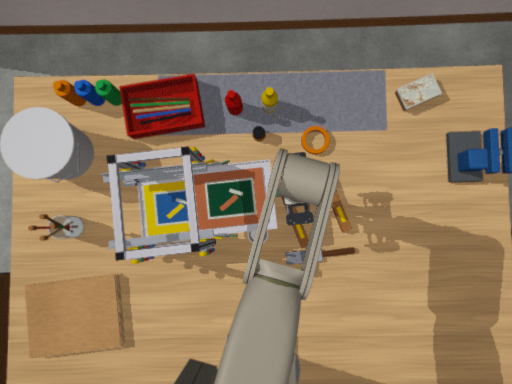

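The carrier's far part is now between the green rails (top px 195–235, 165–235) with no contact. Next I'll tip the far edge down onto the ledges.

Run:
```python
from h import *
for z in(.198,.1945): plan([(RO-.354*RX-.0006*RY+[0,0,z],rot(5.2,-3.5))])
```

```text
slide [10.0, -0.2, -9.9] dr [0.0, -0.061, 0.001]
slide [10.0, -0.2, -6.4] dr [0.0, -0.061, 0.001]
```

Emit:
{"name": "servo_tool", "arguments": {"increments": [{"slide":[0,0,-5],"dr":[0,0,0],"jaw":1},{"slide":[1,0,-9.9],"dr":[0,-0.006,0],"jaw":1},{"slide":[3,0,-9.9],"dr":[0,-0.018,0],"jaw":1},{"slide":[5,0,-9.9],"dr":[0,-0.031,0],"jaw":1},{"slide":[7,0,-9.9],"dr":[0,-0.043,0],"jaw":1},{"slide":[9,0,-9.9],"dr":[0,-0.055,0],"jaw":1},{"slide":[10,0,-9.9],"dr":[0,-0.061,0],"jaw":1},{"slide":[10,0,-9.9],"dr":[0,-0.061,0],"jaw":1},{"slide":[10,0,-9],"dr":[0,-0.061,0],"jaw":1},{"slide":[10,0,-8],"dr":[0,-0.061,0],"jaw":1},{"slide":[10,0,-7],"dr":[0,-0.061,0],"jaw":1},{"slide":[10,0,-7],"dr":[0,-0.061,0],"jaw":1}]}}

```text
t: 10.55
tool_pos: [0.5479, -0.0993, 0.3616]
orientation: [2.088, 2.286, -0.064]
force: [0.3, -0.3, -2.4]
opening: 0.0198
gripper_force: 60.0
```

Run:
```python
from h import *
meas('5'); print(read_state()['wrist_torque'])
for i in range(4): print(read_state()['force'])
plan([(RO-.354*RX-.0006*RY+[0,0,.1945],rot(5.2,-3.5))])
```

```text
t 10.55 grasp [ 0.5488 -0.1094  0.1949] axes [[-0.091, 0.994, -0.061], [0.996, 0.091, -0.0], [0.005, -0.061, -0.998]] F [ 0.3 -0.3 -2.4] open 0.0198 gf 60.0 q [-0.25  0.03  1.67 -0.06  1.42 -0.33]
side 4582 painting plane: tilt deg [-0.27 -0.04] z@x60,300 -8.110756568936491 -9.261643692156621
   rect ((180.08441162109375, 3.8334732055664062), (231.8533477783203, 259.14727783203125), 85.44915008544922) x range [ 59.26722778 309.49075928] y [-109.6452063   103.56461776]
top 4125 painting plane: tilt deg [-0.36 -0.1 ] z@x60,300 -7.2616451058220655 -8.756540345914713
   rect ((174.0393524169922, 2.6038055419921875), (229.36105346679688, 206.44007873535156), 0.3084089457988739) x range [ 65.5800974 286.8054734] y [-98.65217895 102.35206693]
[-0.24531942  0.06921967 -0.00518124]
[ 0.39548913 -0.59838984 -1.65026497]
[ 0.39548913 -0.59838984 -1.65026497]
[ 0.39548913 -0.59838984 -1.65026497]
[ 0.39548913 -0.59838984 -1.65026497]
slide [0.4, -0.2, 0.6] dr [0.0, -0.0, 0.0]
```

Emit:
{"name": "servo_tool", "arguments": {"increments": [{"slide":[0,0,1],"dr":[0,0,0],"jaw":1},{"slide":[3,0,0.8],"dr":[0,0,0],"jaw":1},{"slide":[8,0,0.5],"dr":[0,0,0],"jaw":1},{"slide":[15,0,0.1],"dr":[0,0,0],"jaw":1},{"slide":[22,0,-0.3],"dr":[0,0,0],"jaw":1},{"slide":[29,0,-0.8],"dr":[0,0,0],"jaw":1},{"slide":[36,0,-1.2],"dr":[0,0,0],"jaw":1},{"slide":[43,0,-1.6],"dr":[0,0,0],"jaw":1},{"slide":[50,0,-2],"dr":[0,0,0],"jaw":1},{"slide":[57,0,-2.5],"dr":[0,0,0],"jaw":1},{"slide":[63,0,-2.9],"dr":[0,0,0],"jaw":1},{"slide":[67,0,-3.1],"dr":[0,0,0],"jaw":1},{"slide":[69,0,-3.2],"dr":[0,0,0],"jaw":1},{"slide":[70,0,-3.3],"dr":[0,0,0],"jaw":1},{"slide":[70,0,-3.3],"dr":[0,0,0],"jaw":1}]}}

```text
t: 12.15
tool_pos: [0.5415, -0.0293, 0.3607]
orientation: [2.087, 2.287, -0.063]
force: [-0.2, 1.5, -1.0]
opening: 0.0199
gripper_force: 60.0
```

Run:
```python
from h import *
meas('6'); print(read_state()['wrist_torque'])
plan([(RO-.220*RX-.0006*RY+[0,0,.1935],rot(5.2,-3.5))])
```

```text
t 12.15 grasp [ 0.5424 -0.0394  0.1941] axes [[-0.091, 0.994, -0.061], [0.996, 0.091, -0.0], [0.006, -0.06, -0.998]] F [-0.2  1.5 -1. ] open 0.0199 gf 60.0 q [-0.13 -0.    1.71 -0.06  1.42 -0.21]
side 3286 painting plane: tilt deg [ 0.08 -0.24] z@x60,300 -8.354767433553324 -8.00761359094161
   rect ((168.7686309814453, -0.2184600830078125), (220.7640838623047, 218.31817626953125), 0.23336902260780334) x range [ 59.92580286 272.89628301] y [-107.84291922  104.31108884]
top 3123 painting plane: tilt deg [-0.3   0.01] z@x60,300 -6.999476693725937 -8.24611458365891
   rect ((178.5757293701172, 3.0873641967773438), (244.60801696777344, 198.43850708007812), 2.457167148590088) x range [ 62.33437803 298.32210507] y [-97.60078639  96.63209089]
[ 0.01045444  0.10755877 -0.03467289]
slide [64.2, -0.1, -3.4] dr [-0.0, -0.0, 0.0]
```

Emit:
{"name": "servo_tool", "arguments": {"increments": [{"slide":[3,0,-0.2],"dr":[0,0,0],"jaw":1},{"slide":[9,0,-0.5],"dr":[0,0,0],"jaw":1},{"slide":[16,0,-0.9],"dr":[0,0,0],"jaw":1},{"slide":[23,0,-1.4],"dr":[0,0,0],"jaw":1},{"slide":[30,0,-1.8],"dr":[0,0,0],"jaw":1},{"slide":[37,0,-2.2],"dr":[0,0,0],"jaw":1},{"slide":[44,0,-2.6],"dr":[0,0,0],"jaw":1},{"slide":[51,0,-3],"dr":[0,0,0],"jaw":1},{"slide":[56,0,-3.2],"dr":[0,0,0],"jaw":1},{"slide":[60,0,-3.5],"dr":[0,0,0],"jaw":1},{"slide":[63,0,-3.7],"dr":[0,0,0],"jaw":1},{"slide":[64,0,-3.7],"dr":[0,0,0],"jaw":1},{"slide":[64,0,-3.7],"dr":[0,0,0],"jaw":1}]}}

```text
t: 13.55
tool_pos: [0.5357, 0.0346, 0.3605]
orientation: [2.087, 2.287, -0.063]
force: [-0.5, -0.2, -1.3]
opening: 0.0198
gripper_force: 60.0
```

Run:
```python
from h import *
st(); s=read_state();print(s['wrist_torque'])
g=s['tool_pos']+.167*R.from_rotvec(s['orientation']).as_matrix()[:,2]; print(torack(g))
```

```text
t 13.55 grasp [0.5366 0.0245 0.1939] axes [[-0.091, 0.994, -0.061], [0.996, 0.091, -0.0], [0.006, -0.06, -0.998]] F [-0.5 -0.2 -1.3] open 0.0198 gf 60.0 q [-0.01 -0.02  1.72 -0.06  1.43 -0.09]
[0.06835204 0.08838428 0.01396379]
[-0.21990318 -0.00074302  0.19385479]
```

Creep towards the stop.

Emit:
{"name": "servo_tool", "arguments": {"increments": [{"slide":[1,0,0],"dr":[0,0,0],"jaw":1},{"slide":[2,0,-0.1],"dr":[0,0,0],"jaw":1},{"slide":[3,0,-0.1],"dr":[0,0,0],"jaw":1},{"slide":[4,0,-0.2],"dr":[0,0,0],"jaw":1},{"slide":[5,0,-0.2],"dr":[0,0,0],"jaw":1},{"slide":[6,0,-0.3],"dr":[0,0,0],"jaw":1},{"slide":[7,0,-0.4],"dr":[0,0,0],"jaw":1},{"slide":[8,0,-0.5],"dr":[0,0,0],"jaw":1},{"slide":[9,0,-0.5],"dr":[0,0,0],"jaw":1},{"slide":[9,0,-0.5],"dr":[0,0,0],"jaw":1}]}}

```text
t: 14.55
tool_pos: [0.5349, 0.0436, 0.3605]
orientation: [2.087, 2.287, -0.064]
force: [0.5, -0.3, -1.5]
opening: 0.0197
gripper_force: 60.0
```

Emit:
{"name": "servo_tool", "arguments": {"increments": [{"slide":[0.5,0,0],"dr":[0,0,0],"jaw":1},{"slide":[1,0,-0.1],"dr":[0,0,0],"jaw":1},{"slide":[1.5,0,-0.1],"dr":[0,0,0],"jaw":1},{"slide":[1.5,0,-0.1],"dr":[0,0,0],"jaw":1}]}}

```text
t: 14.95
tool_pos: [0.5348, 0.045, 0.3605]
orientation: [2.087, 2.287, -0.064]
force: [0.2, -0.3, -1.3]
opening: 0.0194
gripper_force: 60.0
```

Emit:
{"name": "servo_tool", "arguments": {"increments": [{"slide":[0.5,0,0],"dr":[0,0,0],"jaw":1},{"slide":[1,0,-0.1],"dr":[0,0,0],"jaw":1},{"slide":[1,0,-0.1],"dr":[0,0,0],"jaw":1}]}}

```text
t: 15.25
tool_pos: [0.5347, 0.046, 0.3606]
orientation: [2.087, 2.286, -0.064]
force: [-0.0, -0.2, -1.0]
opening: 0.0198
gripper_force: 60.0
```

Emit:
{"name": "servo_tool", "arguments": {"increments": [{"slide":[0.5,0,0],"dr":[0,0,0],"jaw":1},{"slide":[1,0,-0.1],"dr":[0,0,0],"jaw":1},{"slide":[1,0,-0.1],"dr":[0,0,0],"jaw":1}]}}

```text
t: 15.55
tool_pos: [0.5346, 0.047, 0.3606]
orientation: [2.087, 2.287, -0.064]
force: [-0.5, -0.5, -2.3]
opening: 0.0195
gripper_force: 60.0
```

Emit:
{"name": "servo_tool", "arguments": {"increments": [{"slide":[0.5,0,0],"dr":[0,0,0],"jaw":1},{"slide":[1,0,-0.1],"dr":[0,0,0],"jaw":1},{"slide":[1,0,-0.1],"dr":[0,0,0],"jaw":1}]}}

```text
t: 15.85
tool_pos: [0.5345, 0.048, 0.3606]
orientation: [2.087, 2.287, -0.064]
force: [-0.2, -0.7, -0.9]
opening: 0.0196
gripper_force: 60.0
```

Emit:
{"name": "servo_tool", "arguments": {"increments": [{"slide":[0.5,0,0],"dr":[0,0,0],"jaw":1},{"slide":[1,0,-0.1],"dr":[0,0,0],"jaw":1},{"slide":[1,0,-0.1],"dr":[0,0,0],"jaw":1}]}}

```text
t: 16.15
tool_pos: [0.5344, 0.049, 0.3607]
orientation: [2.087, 2.286, -0.064]
force: [-0.1, -1.4, -0.5]
opening: 0.0194
gripper_force: 60.0
```

Emit:
{"name": "servo_tool", "arguments": {"increments": [{"slide":[0.5,0,0],"dr":[0,0,0],"jaw":1},{"slide":[0.5,0,0],"dr":[0,0,0],"jaw":1}]}}

```text
t: 16.35
tool_pos: [0.5343, 0.0495, 0.3607]
orientation: [2.087, 2.286, -0.064]
force: [0.4, -1.1, -0.9]
opening: 0.0196
gripper_force: 60.0
```

Emit:
{"name": "servo_tool", "arguments": {"increments": [{"slide":[0.5,0,0],"dr":[0,0,0],"jaw":1},{"slide":[0.5,0,0],"dr":[0,0,0],"jaw":1}]}}

```text
t: 16.55
tool_pos: [0.5343, 0.05, 0.3606]
orientation: [2.087, 2.286, -0.064]
force: [-0.1, -0.1, -1.4]
opening: 0.0197
gripper_force: 60.0
```

Emit:
{"name": "servo_tool", "arguments": {"increments": [{"slide":[0.5,0,0],"dr":[0,0,0],"jaw":1},{"slide":[1,0,-0.1],"dr":[0,0,0],"jaw":1},{"slide":[1,0,-0.1],"dr":[0,0,0],"jaw":1}]}}

```text
t: 16.85
tool_pos: [0.5344, 0.0505, 0.3609]
orientation: [2.087, 2.285, -0.064]
force: [1.6, -5.0, -1.5]
opening: 0.0198
gripper_force: 60.0
```

Emit:
{"name": "servo_tool", "arguments": {"increments": [{"slide":[0.5,0,0],"dr":[0,0,0],"jaw":1},{"slide":[1,0,-0.1],"dr":[0,0,0],"jaw":1},{"slide":[1,0,-0.1],"dr":[0,0,0],"jaw":1}]}}

```text
t: 17.15
tool_pos: [0.5346, 0.0509, 0.3612]
orientation: [2.086, 2.284, -0.064]
force: [3.3, -7.7, -0.4]
opening: 0.0192
gripper_force: 60.0
```

Run:
```python
from h import *
st(); s=read_state();print(s['wrist_torque'])
g=s['tool_pos']+.167*R.from_rotvec(s['orientation']).as_matrix()[:,2]; print(torack(g))
for n in('side','top'):
    p,d=snap(n,n+'7');L=torack(cloud(n,d))*1000
    for a,b in((-97,-84),(-80,-40),(40,80),(84,97)):
        m=(L[...,1]>a)&(L[...,1]<b)&(L[...,2]>153)&(L[...,2]<192)&(L[...,0]<-120)&(L[...,0]>-170)
        q=L[m];q=q[np.argsort(q[:,0])];print(n,a,b,np.round(q[:16,[0,2]]).astype(int).tolist())
```

```text
t 17.15 grasp [0.5358 0.0404 0.1946] axes [[-0.09, 0.994, -0.063], [0.996, 0.09, 0.002], [0.007, -0.063, -0.998]] F [ 3.3 -7.7 -0.4] open 0.0192 gf 60.0 q [ 0.02 -0.02  1.72 -0.06  1.43 -0.06]
[-1.45020289 -0.31532725  0.12135925]
[-0.20401935 -0.00134681  0.19458441]
side -97 -84 []
side -80 -40 []
side 40 80 [[-146, 181], [-146, 182], [-146, 179], [-146, 182], [-146, 187], [-146, 176], [-146, 177], [-145, 183], [-145, 181], [-145, 175], [-145, 182], [-145, 178], [-145, 184], [-145, 182], [-145, 181], [-145, 186]]
side 84 97 [[-154, 164], [-154, 160], [-152, 164], [-146, 162], [-146, 178], [-145, 182], [-145, 188], [-145, 184], [-145, 175], [-145, 181], [-145, 178], [-144, 178], [-144, 187], [-143, 183], [-143, 185], [-139, 184]]
top -97 -84 [[-126, 189]]
top -80 -40 []
top 40 80 [[-146, 179], [-145, 190], [-145, 190], [-145, 183], [-145, 185], [-145, 184], [-145, 175], [-145, 189], [-145, 176], [-145, 177], [-144, 185], [-144, 185], [-144, 182], [-143, 190], [-143, 183], [-143, 187]]
top 84 97 [[-155, 162], [-152, 164], [-149, 160], [-149, 154], [-147, 162], [-147, 163], [-147, 161], [-146, 157], [-146, 183], [-146, 180], [-145, 174], [-145, 162], [-144, 160], [-144, 185], [-144, 186], [-143, 183]]
```

The stop is felt (about 8 N at grip rack x ≈ −204.5), which matches the lip position plus 245 mm. I'll back off a couple of mm before lowering.

Emit:
{"name": "servo_tool", "arguments": {"increments": [{"slide":[-1.5,0,0.1],"dr":[0,0,0],"jaw":1},{"slide":[-3,0,0.2],"dr":[0,0,0],"jaw":1},{"slide":[-4.6,0,0.3],"dr":[0,0,0],"jaw":1},{"slide":[-4.6,0,0.3],"dr":[0,0,0],"jaw":1}]}}

```text
t: 17.65
tool_pos: [0.5345, 0.0474, 0.3605]
orientation: [2.088, 2.287, -0.064]
force: [-0.7, -0.3, -0.9]
opening: 0.0195
gripper_force: 60.0
```

Run:
```python
from h import *
st(); s=read_state();print(s['wrist_torque'])
g=s['tool_pos']+.167*R.from_rotvec(s['orientation']).as_matrix()[:,2]; print(torack(g))
plan([(RO+x*RX-.0008*RY+[0,0,z],rot(5.2,p)) for x,z,p in((-.2075,.185,-1.8),(-.2082,.1765,-.3),(-.2083,.1748,0))])
```

```text
t 17.65 grasp [0.5353 0.0373 0.1938] axes [[-0.091, 0.994, -0.061], [0.996, 0.091, -0.0], [0.005, -0.06, -0.998]] F [-0.7 -0.3 -0.9] open 0.0195 gf 60.0 q [ 0.01 -0.02  1.72 -0.06  1.43 -0.07]
[-0.08017239  0.08152127  0.0447257 ]
[-0.20702624 -0.00059174  0.19380963]
slide [-4.8, 0.2, 8.9] dr [-0.0, 0.029, 0.0]
slide [-9.4, 0.2, 17.6] dr [-0.0, 0.055, 0.0]
slide [-10.2, 0.2, 19.4] dr [-0.0, 0.061, 0.0]
```

Emit:
{"name": "servo_tool", "arguments": {"increments": [{"slide":[-1,0,1.8],"dr":[0,0.006,0],"jaw":1},{"slide":[-2,0,3.6],"dr":[0,0.012,0],"jaw":1},{"slide":[-3,0,5.4],"dr":[0,0.018,0],"jaw":1},{"slide":[-4,0,7.2],"dr":[0,0.024,0],"jaw":1},{"slide":[-4.8,0,8.9],"dr":[0,0.029,0],"jaw":1},{"slide":[-5.7,0,10.6],"dr":[0,0.034,0],"jaw":1},{"slide":[-6.6,0,12.3],"dr":[0,0.039,0],"jaw":1},{"slide":[-7.6,0,14.1],"dr":[0,0.044,0],"jaw":1},{"slide":[-8.5,0,15.9],"dr":[0,0.05,0],"jaw":1},{"slide":[-9.4,0,17.6],"dr":[0,0.055,0],"jaw":1},{"slide":[-9.4,0,17.6],"dr":[0,0.055,0],"jaw":1},{"slide":[-9.4,0,17.6],"dr":[0,0.055,0],"jaw":1}]}}

```text
t: 18.85
tool_pos: [0.5355, 0.0369, 0.3437]
orientation: [2.115, 2.317, -0.006]
force: [-0.3, 0.9, -0.5]
opening: 0.0195
gripper_force: 60.0
```

Run:
```python
from h import *
st(); s=read_state();print(s['wrist_torque'])
g=s['tool_pos']+.167*R.from_rotvec(s['orientation']).as_matrix()[:,2]; print(torack(g))
plan([(RO-.2083*RX-.0006*RY+[0,0,.1748],rot(5.2,0))])
for n in('side','top'):
    p,d=snap(n,n+'8');L=torack(cloud(n,d))*1000
    for a,b in((-97,-40),(40,80),(84,97)):
        m=(L[...,1]>a)&(L[...,1]<b)&(L[...,2]>153)&(L[...,2]<192)&(L[...,0]<-120)&(L[...,0]>-170)
        q=L[m];q=q[np.argsort(q[:,0])];print(n,a,b,np.round(q[:14,[0,2]]).astype(int).tolist())
    for x in (-130,-40,30):
        m=(abs(L[...,0]-x)<10)&(abs(L[...,1])<70)&(L[...,2]>150)&(L[...,2]<185); print(x,m.sum(),np.median(L[m][:,2]))
```

```text
t 18.85 grasp [0.5356 0.0359 0.1767] axes [[-0.091, 0.996, -0.006], [0.996, 0.091, -0.0], [0.0, -0.006, -1.0]] F [-0.3  0.9 -0.5] open 0.0195 gf 60.0 q [-0.02 -0.    1.74 -0.01  1.4  -0.11]
[0.08835551 0.17387936 0.01005317]
[-0.20845427 -0.00070658  0.17668107]
slide [-0.8, -0.1, 1.9] dr [-0.0, 0.006, 0.0]
side -97 -40 [[-132, 171], [-130, 173], [-130, 163], [-129, 165], [-127, 162], [-126, 171], [-126, 164], [-125, 167], [-125, 163], [-125, 164], [-124, 168], [-124, 169], [-123, 168], [-123, 164]]
side 40 80 [[-150, 171], [-149, 163], [-149, 172], [-149, 170], [-149, 163], [-149, 164], [-149, 165], [-149, 165], [-149, 165], [-149, 171], [-149, 171], [-149, 167], [-149, 167], [-148, 166]]
side 84 97 [[-153, 167], [-149, 169], [-149, 172], [-149, 168], [-147, 171], [-147, 170], [-146, 170], [-141, 164], [-136, 164], [-134, 165], [-132, 166], [-129, 165], [-128, 165], [-127, 164]]
-130 215 164.859481471431
-40 134 168.00803798477284
30 155 167.7802708594074
top -97 -40 []
top 40 80 [[-149, 168], [-149, 170], [-149, 166], [-149, 174], [-148, 161], [-148, 160], [-148, 174], [-148, 167], [-148, 171], [-148, 174], [-147, 174], [-147, 174], [-147, 169], [-146, 167]]
top 84 97 [[-155, 156], [-154, 165], [-153, 164], [-153, 165], [-153, 168], [-153, 166], [-151, 166], [-150, 162], [-150, 164], [-149, 161], [-149, 163], [-149, 172], [-148, 172], [-148, 171]]
-130 107 165.80724199131947
-40 201 169.23541331275362
30 332 168.64483417107897
```

Emit:
{"name": "servo_tool", "arguments": {"increments": [{"slide":[0,0,0.6],"dr":[0,0.002,0],"jaw":1},{"slide":[0,0,1.2],"dr":[0,0.004,0],"jaw":1},{"slide":[0,0,1.8],"dr":[0,0.006,0],"jaw":1},{"slide":[0,0,1.8],"dr":[0,0.006,0],"jaw":1}]}}

```text
t: 19.35
tool_pos: [0.5356, 0.0367, 0.3424]
orientation: [2.118, 2.32, -0.0]
force: [-1.0, -2.6, 4.0]
opening: 0.0195
gripper_force: 60.0
```

Run:
```python
from h import *
st(); s=read_state();print(s['wrist_torque'])
g=s['tool_pos']+.167*R.from_rotvec(s['orientation']).as_matrix()[:,2]; print(torack(g))
```

```text
t 19.35 grasp [0.5357 0.0366 0.1754] axes [[-0.091, 0.996, -0.0], [0.996, 0.091, 0.0], [0.0, -0.0, -1.0]] F [-1.  -2.6  4. ] open 0.0195 gf 60.0 q [-0.03 -0.    1.74 -0.    1.4  -0.12]
[-0.4476096   0.46226961  0.10228178]
[-0.20780815 -0.00086433  0.1754001 ]
```

Emit:
{"name": "servo_tool", "arguments": {"increments": [{"slide":[0,0,-0.4],"dr":[0,0,0],"jaw":1},{"slide":[0,0,-0.4],"dr":[0,0,0],"jaw":1},{"slide":[0,0,-0.4],"dr":[0,0,0],"jaw":0.7},{"slide":[0,0,-0.4],"dr":[0,0,0],"jaw":0.6},{"slide":[0,0,-0.4],"dr":[0,0,0],"jaw":0.5},{"slide":[0,0,-0.4],"dr":[0,0,0],"jaw":0.4},{"slide":[0,0,-0.4],"dr":[0,0,0],"jaw":0.4},{"slide":[0,0,-0.4],"dr":[0,0,0],"jaw":0.4}], "force": 5}}

```text
t: 20.15
tool_pos: [0.5355, 0.037, 0.3422]
orientation: [-2.118, -2.32, 0.0]
force: [-0.3, -0.0, 0.2]
opening: 0.0553
gripper_force: 0.0
```

Run:
```python
from h import *
st()
```

```text
t 20.15 grasp [0.5355 0.037  0.1752] axes [[-0.091, 0.996, 0.0], [0.996, 0.091, -0.0], [-0.0, 0.0, -1.0]] F [-0.3 -0.   0.2] open 0.0553 gf 0.0 q [-0.03 -0.    1.74  0.    1.4  -0.12]
```

Emit:
{"name": "servo_tool", "arguments": {"increments": [{"slide":[0,0,-5],"dr":[0,0,0],"jaw":0.4},{"slide":[0,0,-15],"dr":[0,0,0],"jaw":0.4},{"slide":[0,0,-30],"dr":[0,0,0],"jaw":0.4},{"slide":[0,0,-50],"dr":[0,0,0],"jaw":0.4},{"slide":[-20,0,-75],"dr":[0,0,0],"jaw":0.4},{"slide":[-60,0,-100],"dr":[0,0,0],"jaw":0.4},{"slide":[-110,0,-120],"dr":[0,0,0],"jaw":0.4},{"slide":[-160,0,-130],"dr":[0,0,0],"jaw":0.4},{"slide":[-210,0,-130],"dr":[0,0,0],"jaw":0.4},{"slide":[-250,0,-130],"dr":[0,0,0],"jaw":0.4},{"slide":[-250,0,-130],"dr":[0,0,0],"jaw":0.4},{"slide":[-250,0,-130],"dr":[0,0,0],"jaw":0.4}]}}

```text
t: 21.35
tool_pos: [0.558, -0.2131, 0.4733]
orientation: [2.12, 2.317, 0.001]
force: [-0.5, 0.6, -0.1]
opening: 0.0561
gripper_force: 0.0
```

```bash
python3 - <<'E'
from h import *
st()
for n in('side','top'):
    p,d=snap(n,n+'9');L=torack(cloud(n,d))*1000
    for a,b in((-97,-84),(-80,-30),(30,80),(84,97)):
        m=(L[...,1]>a)&(L[...,1]<b)&(L[...,2]>153)&(L[...,2]<192)&(L[...,0]<-120)&(L[...,0]>-170)
        q=L[m];q=q[np.argsort(q[:,0])];print(n,a,b,np.round(q[:12,[0,2]]).astype(int).tolist())
    for x in (-135,-110,-40,30,70):
        m=(abs(L[...,0]-x)<6)&(abs(L[...,1])<70)&(L[...,2]>150)&(L[...,2]<185); print(x,m.sum(),[round(float(np.median(L[m&(s*L[...,1]>0)][:,2])),1) for s in(1,-1)])
E
python3 -c "
import cv2
a=cv2.imread('pics/side9.png')[80:270,70:270];cv2.imwrite('pics/c9.png',cv2.resize(a,None,fx=3,fy=3,interpolation=cv2.INTER_CUBIC))"
```

```text
t 21.35 grasp [ 0.5582 -0.2131  0.3063] axes [[-0.089, 0.996, -0.0], [0.996, 0.089, 0.001], [0.001, -0.0, -1.0]] F [-0.5  0.6 -0.1] open 0.0561 gf 0.0 q [-0.45  0.1   1.39  0.    1.64 -0.54]
side -97 -84 [[-155, 161], [-154, 156], [-154, 165], [-153, 161], [-153, 166], [-153, 166], [-151, 165], [-149, 159], [-149, 160], [-148, 162], [-148, 168], [-148, 164]]
side -80 -30 [[-154, 163], [-149, 163], [-149, 165], [-149, 169], [-149, 169], [-149, 171], [-149, 167], [-149, 166], [-148, 162], [-148, 169], [-148, 166], [-148, 170]]
side 30 80 [[-149, 168], [-149, 163], [-149, 166], [-149, 165], [-148, 161], [-148, 164], [-148, 165], [-148, 162], [-148, 162], [-148, 167], [-148, 170], [-148, 168]]
side 84 97 [[-154, 162], [-153, 167], [-152, 166], [-148, 169], [-148, 166], [-147, 171], [-147, 168], [-146, 171], [-141, 165], [-139, 164], [-136, 164], [-134, 163]]
-135 140 [163.1, 163.1]
-110 126 [167.2, 166.8]
-40 78 [168.1, 167.5]
30 95 [167.6, 168.1]
70 81 [166.5, 166.8]
top -97 -84 [[-155, 169], [-155, 165], [-154, 165], [-153, 158], [-152, 167], [-152, 164], [-151, 165], [-151, 166], [-151, 165], [-148, 167], [-148, 161], [-148, 163]]
top -80 -30 [[-148, 170], [-148, 170], [-148, 162], [-148, 173], [-148, 162], [-148, 169], [-148, 173], [-147, 174], [-147, 166], [-147, 174], [-147, 166], [-147, 165]]
top 30 80 [[-148, 169], [-148, 161], [-148, 163], [-148, 171], [-148, 169], [-148, 164], [-147, 171], [-147, 171], [-147, 164], [-147, 172], [-147, 171], [-147, 174]]
top 84 97 [[-155, 159], [-154, 169], [-153, 163], [-153, 167], [-153, 162], [-153, 166], [-151, 168], [-151, 165], [-150, 162], [-149, 164], [-149, 157], [-148, 162]]
-135 192 [163.9, 164.7]
-110 199 [168.3, 167.6]
-40 128 [169.0, 168.4]
30 204 [167.7, 168.6]
70 187 [167.7, 167.5]
```

View pics/c9.png

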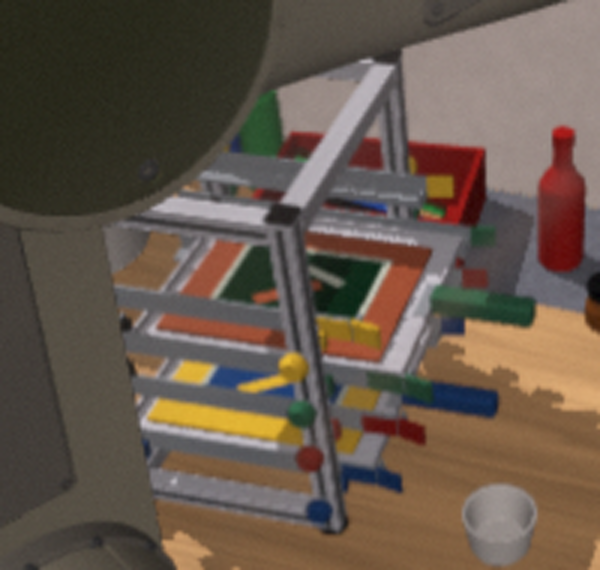

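The carrier lies flat on the green rails: the sheet is at 163 mm and the painting at 167–168 mm throughout. Its near edge is at −148, behind the lips at −151. In the crop the carrier is at (300,300) with its grip at (485,305), and the arm is clear.

```bash
python3 -c "
from plant import close_job
print(close_job())"
```

```text
the job is handed in; nothing more can be done
None
```

The green-gripped carrier lies flat on the green rails, with its near edge about 3 mm behind the turned-up front ends; the arm is clear of it and the job was handed in at about 21 s of the 64 s allowed.

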